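Gauge the depth of a hot-water tank's sensor pocket and hang the gauge up to dry

ROBOT

A 7-joint arm with a two-finger parallel gripper is mounted at the origin on a cart in front of the work surface, level with it; the furniture and walls round the work are solid. World frame = base frame: x ahead of the robot, y to its left, z up, the work surface at z = 0. Lengths are in m, angles in rad, forces in N, time in s.
With the tool pointing down it reaches from about 0.425 to 0.925 m from the base axis. Payload 6.8 kg.
Tool frame: the origin (TCP) lies midway between the tips of the shut fingers; the grasp point (between the pads) lies 19 mm behind it; y points along the fingers, x is the direction in which the jaws open and shut, and the axes are right-handed (so a half turn about y gives the same grasp; the last joint's range is limited). The gripper opens to 85 mm and grips with 20 to 120 N. Pads are 22 mm wide; open, the fingers measure 114 mm over their backs; the gripper's body (76 mm by 85 mm) begins 54 mm behind the grasp point. The pads swing forward as they close: fully open they stand 13 mm farther back than shut.
Start: joints at [1.142, 0.477, 0.022, 1.555, -0.011, 1.109, -0.083], TCP at [0.213, -0.641, 0.231] pointing down, gripper open.
Joint ranges: [-2.96, 2.96], [-0.34, 2.1], [-1.41, 1.46], [0.24, 2.44], [-1.37, 4.51], [0.17, 1.92], [-2.96, 2.96]. Speed limits (rad/s): [2.39, 2.39, 3.14, 3.14, 3.14, 3.14, 3.14].

INTERFACE

Orientations are given as a unit quaternion [w, x, y, z].
In Python, from cell import status, vision, order gives the robot as it stands. The module is installed in compiled form; this text tells all that it offers.
- The arm moves only by the tool move_arm, never from a script. Its argument "series" is a list of rows, each a list of 2 entries, a list of its own where there are three numbers: the shift along the tool's x, y, z in cm, then the turn about the tool's y in degrees. In form: [[[tx, ty, tz], yaw], ...]. A call has 1 to 20 rows; each row is the pose to reach, as a shift and turn from the pose measured when the call began, along the tool's axes at that moment; what a row does not reach only later rows make up. A row lasts 1/12 s, in which the tool goes at most 41.7 mm and 7.16 degrees, less where a joint would pass 70% of its speed; a pose out of reach is approached as far as the arm can. A call with a gripper value outside its range is refused whole. "grip" is the finger opening in cm, from 0 to 8.54, set as the call begins (left out, the last holds). The fingers move at their own pace and stop on an object; the grip force is fixed at half the most. Time passes only in rows, so rows that repeat a pose let the fingers close. It gives the time, the measured TCP pose, the force and the opening at its end, in the units of the state.
- status.sense(): the state, without advancing time (a new reading comes with each control period).
- vision.get_image(name): name is "side" or "top"; returns a dict with "image" (384x512x3 uint8, red, green, blue), "depth" (384x512 float32, m along the optical axis (not along the pixel's ray), 0 where there is no reading), "intrinsics" (3x3 intrinsics, pixels), "position" and "attitude" of the camera in the world. Camera axes: x right, y up, looking along -z (the intrinsics and any distortion apply to the point x, -y, -z); pixel columns grow to the right and rows downward; lengths in m; the calibration is good to about 2 mm. A picture is of the moment at which its call begins.
- order.job_done(): hands the job in, once; it reports no verdict.
The state is a dict: "time_s": time; "joints": joint angles; "joint_velocities": joint speeds; "tau": joint torques, N m; "tcp_pos": TCP position; "eef_rot": TCP orientation; "force": force on the tool from outside, world axes, zero at the start; "ft_torque": the same for the moment, N m; "width": finger opening in m.
Only numpy, scipy, OpenCV 4.12 (cv2) and the standard library are available. Lean on these libraries where they do the work, as an engineer would, in place of code of your own. Each camera call takes 0.05 s, during which the arm holds its last target. There are 200 camera calls.

TASK

Take the depth gauge out of the sanitising pot and lower it gently into the sensor pocket in the middle of the hot-water tank until its foot stands on the bottom, so that the rim pushes the brass collar up to mark the depth. Then hang the gauge by its orange head in the empty fork of the drying carousel, with that fork turned to face straight towards the robot, and without shifting the collar. Let go of everything at the end and leave the other things alone.

Things in the scene. Friction and masses are not known exactly. Their poses are not given: they have to be found in the camera images.
- gauge: Depth gauge, loose, about 0.2 kg, upright in the sanitising pot at the start. Steel rod 8 mm thick, with a foot 12 mm in diameter and 9 mm high at the lower end and an orange head at the upper end. Origin: centre of the foot's underside; z axis up along the rod. A brass collar slides on the rod.
- collar (a joint): Brass collar sliding on the gauge's rod: flange 30 mm in diameter and 5 mm thick, then a neck 20 mm in diameter, 10 mm high in all. Value in m: 0 when the collar's underside is 24 mm above the foot's underside, growing as the collar is pushed up towards the head. It stays where it is put by friction (about 1 N moves it), so the gauge, let go in the pocket, sinks by its own weight.
- pocket_rim (a point): Centre of the mouth of the sensor pocket, level with the flat top of the brass boss (38 mm in diameter, 118 mm above the worktop) in the middle of the tank. The tank is a fixed upright steel cylinder 140 mm in diameter, 98 mm high, with three lower fittings round the boss. The pocket is a straight vertical blind hole 18 mm in diameter and 70 mm deep.
- pocket_floor (a point): Centre of the flat bottom of the sensor pocket, 70 mm below its rim. When the gauge's foot stands here with the collar on the rim, the collar joint reads 0.046.
- pot: Sanitising pot, fixed: round steel pot 64 mm in diameter and 44.5 mm high with a white lid; origin at the centre of its underside. The gauge stands in a hole 15 mm in diameter in the lid, its foot 20 mm below the lid's top.
- rotor (a joint): Turn of the carousel's hub and forks, rad: 0 when the empty fork points straight towards the robot (to -x), growing anticlockwise seen from above; turns to 3 rad either way and is held where it is left by light friction (0.08 N m).
- hub_knob (a point): Centre of the black round knob on the carousel's axis, 38 mm in diameter, from 18 mm below to 16 mm above this point, 174 mm above the worktop. Grasp it from above and turn it to turn the carousel.
- gauge_shoulder (a point): Centre of the flat underside (shoulder, 30 mm in diameter) of the gauge's orange head, on the rod's axis, 115 mm above the foot's underside.
- fork_seat (a point): Seat for the gauge's shoulder: midway between the two wires of the empty fork, level with their tops (140 mm above the worktop), 73 mm from the axis. Wires 7 mm thick, 13 mm apart. The rod goes in from the open outer end, shoulder clear above the turned-up wire ends, collar below the wires; then lower until the shoulder rests on the wires.
- tea_tin: Green and grey tea tin, 74 mm in diameter, 92 mm high, loose; origin at the centre of its underside. A bystander.
- mug: White mug with a handle, 80 x 109 x 95 mm, loose; origin at its underside. A bystander.
- cap_grey: Grey screw cap, 69 mm in diameter, 24 mm high, lying loose; origin at its underside. A bystander.
- tape: White roll of thread tape, 52 mm in diameter, 15 mm high, lying loose; origin at its underside. A bystander.
- valve: Brass ball valve with a red lever, 32 x 115 x 49 mm, lying loose; origin at its underside. A bystander.
- gauge_head (a point): Centre of the grip of the gauge's orange head, 134 mm above the foot's underside: a ribbed round grip 27 mm in diameter from 121 to 150 mm above the foot's underside. Grasp it here from above.
- carousel: Drying carousel, fixed: round foot 144 mm in diameter, 16 mm column, turning hub with five wire forks 72 degrees apart. Four forks hold cleaning tools (part of the carousel, heads up to 154 mm above the worktop), one is empty. Origin: centre of the foot's underside, on the axis.
- fork_mouth (a point): Open outer end of the empty fork, midway between its wires, level with their tops, 98 mm from the carousel's axis. Here each wire turns up by 7 mm (147 mm above the worktop), so that the head cannot slide off. The collar is wider than the fork: bring the gauge down well outside these ends, then in.

How it is judged:
On the way:
1. the gauge stands on the bottom of the pocket and the rim has pushed the collar to the depth mark (horizontal distance between pocket_floor and gauge below 0.005 m and height (world z) of gauge below 0.05 m and angle between gauge's own z axis and vertical below 0.08 rad and value of joint collar between 0.0435 and 0.0485 m), for 0.2 s.
At the end, for the whole second after the job is handed in: The gauge hangs upright (within 0.12 rad) and still, its shoulder resting on the wires of the empty fork (within 3 mm in height, 12 mm of the seat in all), that fork faces the robot within 0.2 rad, and the collar still marks the pocket's depth (46 mm on its joint, within 3 mm) (distance between gauge_shoulder and fork_seat below 0.012 m and z of gauge_shoulder in the frame of fork_seat between -0.003 and 0.003 m and angle between gauge's own z axis and vertical below 0.12 rad and linear speed of gauge below 0.02 m/s and value of joint rotor between -0.2 and 0.2 rad and value of joint collar between 0.043 and 0.049 m); the robot touches nothing.
It fails at once if the gauge is rammed against the tank (over 40 N) (contact force between gauge and tank above 40 N).
It fails at once if a bystander is disturbed (moved more than 30 mm) (distance of any of tea_tin, mug, cap_grey, tape, valve from where it was at the start of the episode above 0.03 m).
It also fails if it takes over 64 s, if anything falls off the work surface, if the arm or the gripper's body presses on something with over 40 N, if the wrist force passes 120 N, or if a joint passes its speed limit or range.

## Working session

There is one attempt and no reset: what is moved stays moved. The work goes in short steps, Python scripts to look and compute and a tool call to move; the robot and the scene stay as the last step left them, time stands still between calls to the robot, and variables do not carry over. Pictures are saved under pics/ and viewed, about 8 in all and at most 12, crops included, and the job is handed in when it is done.

Besides the shell and the picture viewer there is one more tool, called after "Emit:" in YAML: its name, and indented under it one key for each argument. move_arm: Moves the arm, as the interface text tells. Its arguments: {"type":"object","properties":{"series":{"type":"array"},"grip":{"type":"number"}},"required":["series"]}

```bash
mkdir -p pics
cat > h.py <<'E'
import numpy as np, cv2
from cell import status, vision, order
from scipy.spatial.transform import Rotation as R
def rot(q): return R.from_quat([q[1],q[2],q[3],q[0]]).as_matrix()
def cam(n):
    d=vision.get_image(n); return d
def cloud(d):
    K=np.array(d["intrinsics"]); z=d["depth"]; v,u=np.mgrid[:z.shape[0],:z.shape[1]]
    x=(u-K[0,2])/K[0,0]*z; y=(v-K[1,2])/K[1,1]*z
    A=np.array(d["attitude"]); A=rot(A) if A.size==4 else A.reshape(3,3)
    P=np.stack([x,-y,-z],-1)@A.T+np.array(d["position"]); P[z==0]=np.nan
    return P
def save(d,f): cv2.imwrite("pics/"+f,d["image"][:,:,::-1])
E
python3 - <<'E'
from h import *
s=status.sense(); print(s["time_s"],s["tcp_pos"],s["eef_rot"],rot(s["eef_rot"]).round(3),s["force"],s["width"])
ims=[]
for n in("top","side"):
    d=cam(n); print(n,d["intrinsics"],d["position"],d["attitude"],[k for k in d]); np.save(n+".npy",cloud(d)); save(d,n+"0.png")
E
```

```text
0.0 [ 0.21264692 -0.63999896  0.23034284] [ 0.5737807  -0.57309267  0.4142665  -0.41318733] [[ 0.315 -0.001  0.949]
 [-0.949  0.002  0.315]
 [-0.002 -1.    -0.   ]] [-0.2932069   0.14807186 -0.38833538] 0.08515178195433583
top [[472.68585362   0.         246.19215247]
 [  0.         472.68585362 195.23353328]
 [  0.           0.           1.        ]] [ 0.30854784 -0.03155725  1.54150393] [ 0.71429382  0.05678048 -0.05730199 -0.69518113] ['image', 'depth', 'intrinsics', 'position', 'attitude']
side [[351.98554236   0.         252.78318393]
 [  0.         351.98554236 191.24702229]
 [  0.           0.           1.        ]] [ 0.52717019 -0.99454357  0.70165283] [ 0.86717564  0.49768399 -0.00825664 -0.01577606] ['image', 'depth', 'intrinsics', 'position', 'attitude']
```

View both.

View pics/top0.png

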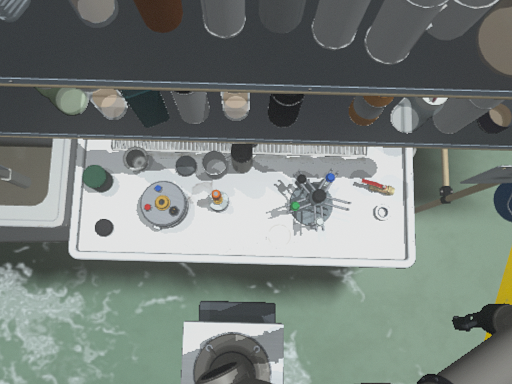

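View pics/side0.png

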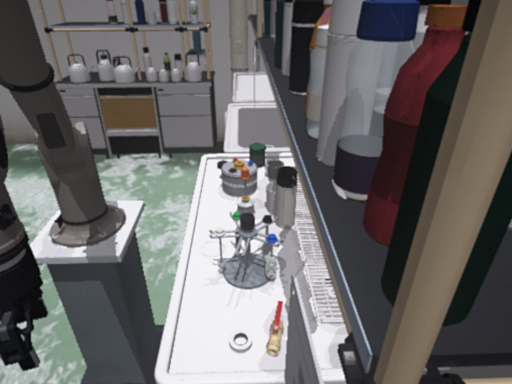

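Run:
```python
import cv2,numpy as np
a=cv2.imread("pics/top0.png"); s=cv2.imread("pics/side0.png")
A=cv2.resize(a[155:245,125:365],None,fx=3.33,fy=3.33,interpolation=cv2.INTER_CUBIC)
B=cv2.resize(s[145:295,200:300],None,fx=2,fy=2,interpolation=cv2.INTER_CUBIC)
c=np.zeros((600,800,3),np.uint8); c[:A.shape[0],:A.shape[1]]=A; c[300:600,:200]=B
B2=cv2.resize(s[205:280,200:300],None,fx=4,fy=4,interpolation=cv2.INTER_CUBIC); c[300:600,200:600]=B2
B3=cv2.resize(s[145:220,210:260],None,fx=4,fy=4,interpolation=cv2.INTER_CUBIC); c[300:600,600:800]=B3
cv2.imwrite("pics/c1.png",c)
P=np.load("top.npy"); S=np.load("side.npy")
def near(P,z0,z1,x0,x1,y0,y1):
    m=(P[...,2]>z0)&(P[...,2]<z1)&(P[...,0]>x0)&(P[...,0]<x1)&(P[...,1]>y0)&(P[...,1]<y1); return P[m],np.argwhere(m)
for (u,v) in [(162,202),(216,194),(218,204),(319,196),(312,203),(294,207),(330,177),(302,179),(104,228),(97,178),(136,158),(186,166),(214,164),(242,150),(382,212),(160,225)]:
    print(u,v,P[v,u].round(3))
q,i=near(P,.02,.3,.3,.9,-.45,-.1)
print(len(q),np.nanmin(q,0),np.nanmax(q,0))
print(np.histogram(q[:,2],bins=np.arange(.02,.3,.01)))
```

```text
162 202 [0.52  0.236 0.063]
216 194 [0.533 0.059 0.172]
218 204 [0.52  0.059 0.057]
319 196 [ 0.533 -0.241  0.187]
312 203 [ 0.518 -0.227  0.141]
294 207 [ 0.503 -0.172  0.152]
330 177 [ 0.597 -0.279  0.153]
302 179 [ 0.589 -0.196  0.15 ]
104 228 [0.437 0.426 0.018]
97 178 [0.586 0.437 0.095]
136 158 [0.675 0.341 0.005]
186 166 [0.648 0.171 0.021]
214 164 [0.661 0.081 0.007]
242 150 [ 0.659 -0.014  0.205]
382 212 [ 0.516 -0.476  0.003]
160 225 [0.445 0.233 0.089]
1315 [ 0.33833163 -0.44990465  0.02002946] [ 0.62699178 -0.10129178  0.19552476]
(array([139,  36,  62,  26,  18,  11,  23,   4,   0,   0,   2, 332, 372,
       130,  10,   8, 106,  36,   0,   0,   0,   0,   0,   0,   0,   0,
         0]), array([0.02, 0.03, 0.04, 0.05, 0.06, 0.07, 0.08, 0.09, 0.1 , 0.11, 0.12,
       0.13, 0.14, 0.15, 0.16, 0.17, 0.18, 0.19, 0.2 , 0.21, 0.22, 0.23,
       0.24, 0.25, 0.26, 0.27, 0.28, 0.29]))
```

View pics/c1.png

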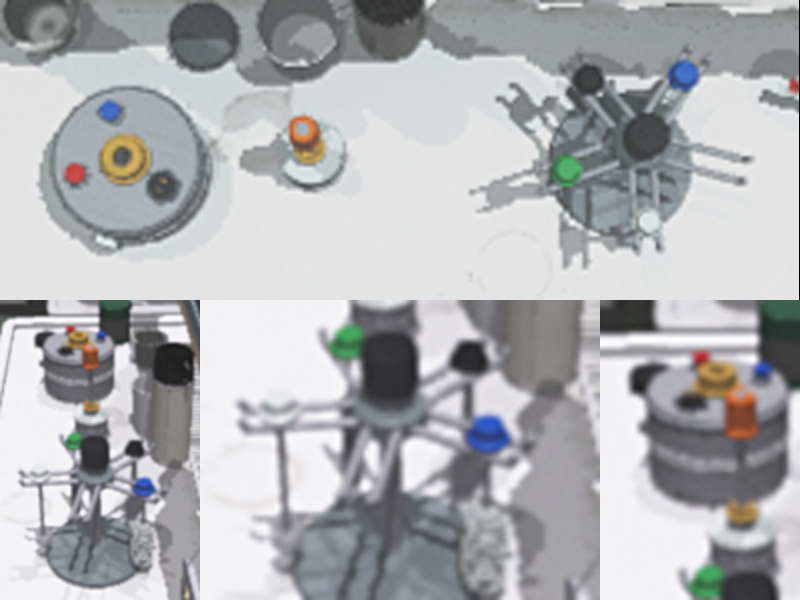

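```bash
cat >> h.py <<'E'
def ray(d,u,v,z):
    K=np.array(d["intrinsics"]); A=rot(d["attitude"]); c=np.array(d["position"])
    r=A@np.array([(u-K[0,2])/K[0,0],-(v-K[1,2])/K[1,1],-1.]); return c+r*(z-c[2])/r[2]
def proj(d,p):
    K=np.array(d["intrinsics"]); A=rot(d["attitude"]); q=A.T@(np.array(p)-d["position"])
    return K[0,2]+K[0,0]*q[0]/-q[2], K[1,2]+K[1,1]*(-q[1])/-q[2]
E
python3 - <<'E'
from h import *
d=cam("top"); P=cloud(d); hsv=cv2.cvtColor(d["image"],cv2.COLOR_RGB2HSV)
v,u=np.mgrid[:384,:512]
def blob(m,nm,z,box):
    m=m&(u>=box[0])&(u<box[1])&(v>=box[2])&(v<box[3])
    (cx,cy),(w,h),a=cv2.fitEllipse(cv2.convexHull(np.argwhere(m)[:,::-1].astype(np.float32)))
    q=P[m]; print(nm,m.sum(),"px",round(cx,1),round(cy,1),"size mm",round(w/472*(1541-z*1000),1),round(h/472*(1541-z*1000),1),"ray",ray(d,cx,cy,z).round(4),"pts med",np.nanmedian(q,0).round(4),"mid",((np.nanmin(q,0)+np.nanmax(q,0))/2).round(4), np.nanmin(q,0).round(3),np.nanmax(q,0).round(3))
z=P[...,2]
blob((z>.180)&(z<.2),"knob",.190,(300,340,180,215))
blob((z>.112)&(z<.124),"boss",.118,(150,176,190,216))
blob((z>.165)&(z<.182),"headtop",.1745,(205,228,180,212))
blob((z>.036)&(z<.050),"lid",.0445,(200,240,185,225))
blob((z>.09)&(z<.103),"tanktop",.098,(130,195,175,240))
for a in [(349.3,202.4),(347.8,209.7)]: print(ray(d,*a,.145))
m=(z>.13)&(z<.16)&(u>325)&(u<356)&(v>190)&(v<220); print(np.c_[u[m],v[m],P[m].round(3)])
E
```

```text
knob 139 px 319.3 195.2 size mm 36.3 38.8 ray [ 0.5348 -0.2415  0.19  ] pts med [ 0.5352 -0.2413  0.1881] mid [ 0.5361 -0.2429  0.189 ] [ 0.518 -0.262  0.18 ] [ 0.555 -0.224  0.198]
boss 90 px 158.6 203.0 size mm 58.3 116.3 ray [0.5093 0.2363 0.118 ] pts med [0.5122 0.2278 0.1162] mid [0.5166 0.2257 0.1178] [0.483 0.189 0.112] [0.55  0.262 0.123]
headtop 62 px 215.8 193.9 size mm 24.0 24.7 ray [0.5329 0.0596 0.1745] pts med [0.5329 0.0592 0.1732] mid [0.5329 0.0594 0.1733] [0.521 0.048 0.165] [0.545 0.071 0.181]
lid 182 px 218.1 200.3 size mm 60.6 62.4 ray [0.5334 0.06   0.0445] pts med [0.5251 0.0533 0.0431] mid [0.5335 0.0592 0.0432] [0.503 0.029 0.037] [0.564 0.09  0.05 ]
tanktop 1247 px 162.8 203.2 size mm 135.5 140.4 ray [0.5117 0.2269 0.098 ] pts med [0.5132 0.2237 0.0969] mid [0.5136 0.2285 0.0965] [0.444 0.158 0.09 ] [0.583 0.299 0.103]
[ 0.52281591 -0.33805797  0.145     ]
[ 0.50069124 -0.33340578  0.145     ]
[[ 3.26e+02  1.91e+02  5.56e-01 -2.69e-01  1.41e-01]
 [ 3.26e+02  1.92e+02  5.54e-01 -2.70e-01  1.36e-01]
 [ 3.27e+02  1.96e+02  5.41e-01 -2.73e-01  1.38e-01]
 [ 3.27e
[... 5440 characters left out ...]
 1.37e-01]
 [ 3.48e+02  2.08e+02  5.07e-01 -3.36e-01  1.38e-01]
 [ 3.42e+02  2.09e+02  5.04e-01 -3.18e-01  1.34e-01]
 [ 3.43e+02  2.09e+02  5.04e-01 -3.21e-01  1.37e-01]
 [ 3.44e+02  2.09e+02  5.03e-01 -3.23e-01  1.41e-01]
 [ 3.45e+02  2.09e+02  5.04e-01 -3.28e-01  1.33e-01]
 [ 3.46e+02  2.09e+02  5.03e-01 -3.29e-01  1.41e-01]
 [ 3.47e+02  2.09e+02  5.03e-01 -3.32e-01  1.42e-01]
 [ 3.48e+02  2.09e+02  5.03e-01 -3.34e-01  1.43e-01]
 [ 3.49e+02  2.09e+02  5.03e-01 -3.37e-01  1.47e-01]
 [ 3.46e+02  2.10e+02  5.01e-01 -3.30e-01  1.36e-01]
 [ 3.47e+02  2.10e+02  5.00e-01 -3.32e-01  1.40e-01]
 [ 3.48e+02  2.10e+02  4.99e-01 -3.33e-01  1.48e-01]
 [ 3.49e+02  2.10e+02  5.00e-01 -3.38e-01  1.41e-01]]
```

```bash
cat >> h.py <<'E'
def to(x,y,z,ang=None):
    s=status.sense(); M=rot(s["eef_rot"]); t=M.T@(np.array([x,y,z])-s["tcp_pos"])*100
    cur=np.degrees(np.arctan2(M[1,0],M[0,0])); yaw=0 if ang is None else (cur-ang+180)%360-180
    print("t",round(s["time_s"],2),"tcp",np.round(s["tcp_pos"],4),"ang",cur.round(1),"tiltdown",M[:,1].round(3),"F",np.round(s["force"],1),"w",round(s["width"],4),"j7",round(s["joints"][6],2),"-> shift",t.round(2),"yaw",round(yaw,1))
E
python3 -c "
from h import *
to(.535,-.2415,.235,-14)"
```

```text
t 0.15 tcp [ 0.2127 -0.6401  0.2305] ang -71.6 tiltdown [-0.001  0.001 -1.   ] F [ 0.2 -0.  -0.5] w 0.0853 j7 -0.08 -> shift [-27.67  -0.41  43.15] yaw -57.6
```

Emit:
move_arm:
  series:
    - [[-27.7,-0.4,43.1],-57.6]
    - [[-27.7,-0.4,43.1],-57.6]
    - [[-27.7,-0.4,43.1],-57.6]
    - [[-27.7,-0.4,43.1],-57.6]
    - [[-27.7,-0.4,43.1],-57.6]
    - [[-27.7,-0.4,43.1],-57.6]
    - [[-27.7,-0.4,43.1],-57.6]
    - [[-27.7,-0.4,43.1],-57.6]
    - [[-27.7,-0.4,43.1],-57.6]
    - [[-27.7,-0.4,43.1],-57.6]
    - [[-27.7,-0.4,43.1],-57.6]
    - [[-27.7,-0.4,43.1],-57.6]
    - [[-27.7,-0.4,43.1],-57.6]
    - [[-27.7,-0.4,43.1],-57.6]
    - [[-27.7,-0.4,43.1],-57.6]
    - [[-27.7,-0.4,43.1],-57.6]
  grip: 6.5

```text
time_s: 1.48
tcp_pos: [0.5333, -0.2428, 0.2345]
eef_rot: [0.702, -0.702, 0.088, -0.086]
force: [0.3, 0.2, 0.9]
width: 0.0653
```

```bash
python3 -c "
from h import *
to(.535,-.2415,.161,-14)
d=cam('top'); save(d,'t1.png')"
```

```text
t 1.48 tcp [ 0.5333 -0.2428  0.2345] ang -14.1 tiltdown [-0.002  0.001 -1.   ] F [0.3 0.2 0.9] w 0.0653 j7 -0.05 -> shift [0.15 7.35 0.17] yaw -0.1
```

Emit:
move_arm:
  series:
    - [[0.15,2.5,0.15],0]
    - [[0.15,5,0.15],0]
    - [[0.15,7.3,0.15],0]
    - [[0.15,7.3,0.15],0]
    - [[0.15,7.3,0.15],0]

```text
time_s: 1.95
tcp_pos: [0.5333, -0.2433, 0.1609]
eef_rot: [0.702, -0.701, 0.09, -0.086]
force: [0.7, -0.7, 0.3]
width: 0.065
```

Emit:
move_arm:
  series:
    - [[0,0,0],0]
    - [[0,0,0],0]
    - [[0,0,0],0]
    - [[0,0,0],0]
    - [[0,0,0],0]
    - [[0,0,0],0]
    - [[0,0,0],0]
    - [[0,0,0],0]
  grip: 3.2

```text
time_s: 2.62
tcp_pos: [0.5352, -0.2448, 0.1632]
eef_rot: [-0.701, 0.702, -0.088, 0.089]
force: [1.6, -2.8, 7.0]
width: 0.0366
```

```bash
python3 -c "
from h import *
to(.535,-.2415,.161,-90)"
```

```text
t 2.62 tcp [ 0.5352 -0.2448  0.1632] ang -14.4 tiltdown [ 0.    -0.002 -1.   ] F [ 1.6 -2.8  7. ] w 0.0366 j7 -0.09 -> shift [-0.1   0.22  0.31] yaw 75.6
```

Emit:
move_arm:
  series:
    - [[0,0,0.1],2]
    - [[0,0,0.2],6]
    - [[0,0,0.2],11]
    - [[0,0,0.2],16]
    - [[0,0,0.2],21]
    - [[0,0,0.2],26]
    - [[0,0,0.2],31]
    - [[0,0,0.2],36]
    - [[0,0,0.2],41]
    - [[0,0,0.2],46]
    - [[0,0,0.2],51]
    - [[0,0,0.2],56]
    - [[0,0,0.2],61]
    - [[0,0,0.2],66]
    - [[0,0,0.2],71]
    - [[0,0,0.2],75]
    - [[0,0,0.2],77]
    - [[0,0,0.2],77]
    - [[0,0,0.2],77]
    - [[0,0,0.2],77]

```text
time_s: 4.28
tcp_pos: [0.5338, -0.2429, 0.1632]
eef_rot: [0.493, -0.495, 0.506, -0.505]
force: [-5.6, -0.4, 3.3]
width: 0.0362
```

Emit:
move_arm:
  series:
    - [[0,0,0],0]
    - [[0,0,0],0]
    - [[0,0,0],0]
    - [[0,0,0],0]
    - [[0,0,0],0]
    - [[0,0,0],0]
  grip: 6.5

```text
time_s: 4.78
tcp_pos: [0.534, -0.2428, 0.1634]
eef_rot: [0.493, -0.495, 0.506, -0.505]
force: [0.7, -0.1, -0.9]
width: 0.0652
```

Emit:
move_arm:
  series:
    - [[0,-2,0],0]
    - [[0,-5,0],0]
    - [[0,-9,0],0]
    - [[0,-9,0],0]

```text
time_s: 5.12
tcp_pos: [0.5381, -0.244, 0.2611]
eef_rot: [-0.495, 0.493, -0.502, 0.509]
force: [1.5, 0.1, 1.8]
width: 0.0649
```

```bash
python3 -c "
from h import *
to(.5333,.0596,.26,-90)"
```

```text
t 5.12 tcp [ 0.5381 -0.244   0.2611] ang -91.3 tiltdown [ 0.009 -0.005 -1.   ] F [1.5 0.1 1.8] w 0.0649 j7 -1.29 -> shift [-30.34  -0.04  -1.19] yaw -1.3
```

Emit:
move_arm:
  series:
    - [[-4,0,-0.3],0]
    - [[-8,0,-0.6],-1.3]
    - [[-12,0,-1.2],-1.3]
    - [[-16,0,-1.2],-1.3]
    - [[-20,0,-1.2],-1.3]
    - [[-24,0,-1.2],-1.3]
    - [[-28,0,-1.2],-1.3]
    - [[-30.3,0,-1.2],-1.3]
    - [[-30.3,0,-1.2],-1.3]
    - [[-30.3,0,-1.2],-1.3]
    - [[-30.3,0,-1.2],-1.3]

```text
time_s: 6.03
tcp_pos: [0.5333, 0.0582, 0.2595]
eef_rot: [-0.5, 0.499, -0.497, 0.504]
force: [0.3, -1.0, 0.4]
width: 0.0647
```

Run:
```python
from h import *
to(.5333,.0596,.147,-90)
d=cam('top'); P=cloud(d); z=P[...,2]; v,u=np.mgrid[:384,:512]
m=(z>.125)&(z<.16)&(P[...,0]>.40)&(P[...,0]<.50)&(abs(P[...,1]+.24)<.04)
q=P[m]; print(len(q)); 
for x in np.arange(.42,.5,.01):
    k=q[abs(q[:,0]-x)<.005]
    if len(k)>3: print(x.round(3),len(k),k[:,1].min().round(4),k[:,1].max().round(4),k[:,1].mean().round(4))
c=cv2.resize(d['image'][150:250,280:370],None,fx=5,fy=5,interpolation=cv2.INTER_CUBIC)[:,:,::-1]
cv2.imwrite('pics/c2.png',c)
```

```text
t 6.03 tcp [0.5333 0.0582 0.2595] ang -90.1 tiltdown [ 0.009 -0.005 -1.   ] F [ 0.3 -1.   0.4] w 0.0647 j7 -1.86 -> shift [-0.2  11.25 -0.1 ] yaw -0.1
105
0.44 14 -0.2545 -0.2307 -0.2445
0.45 15 -0.2551 -0.2301 -0.2442
0.46 16 -0.255 -0.2307 -0.2433
0.47 19 -0.2554 -0.2306 -0.2447
0.48 15 -0.2551 -0.2309 -0.2439
0.49 16 -0.2548 -0.2308 -0.2435
0.5 8 -0.2541 -0.2304 -0.2446
```

View pics/c2.png

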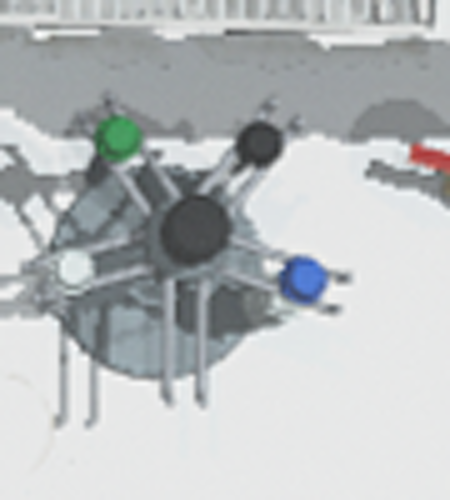

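Emit:
move_arm:
  series:
    - [[-0.2,3,-0.1],0]
    - [[-0.2,6,-0.1],0]
    - [[-0.2,9,-0.1],0]
    - [[-0.2,11.4,-0.1],0]
    - [[-0.2,11.4,-0.1],0]
    - [[-0.2,11.4,-0.1],0]

```text
time_s: 6.58
tcp_pos: [0.5327, 0.0574, 0.1449]
eef_rot: [-0.499, 0.499, -0.498, 0.504]
force: [-0.1, -0.3, 0.0]
width: 0.0648
```

Emit:
move_arm:
  series:
    - [[0,0,0],0]
    - [[0,0,0],0]
    - [[0,0,0],0]
    - [[0,0,0],0]
    - [[0,0,0],0]
    - [[0,0,0],0]
    - [[0,0,0],0]
    - [[0,0,0],0]
    - [[0,0,0],0]
  grip: 2.2

```text
time_s: 7.33
tcp_pos: [0.5342, 0.0582, 0.1467]
eef_rot: [-0.5, 0.498, -0.497, 0.505]
force: [0.2, 0.4, 6.5]
width: 0.024
```

Run:
```python
from h import *
to(.5333,.0596,.26,-90)
```

```text
t 7.33 tcp [0.5342 0.0582 0.1467] ang -90.3 tiltdown [ 0.01  -0.005 -1.   ] F [0.2 0.4 6.5] w 0.024 j7 -1.91 -> shift [ -0.08 -11.33   0.02] yaw -0.3
```

Emit:
move_arm:
  series:
    - [[0,-1,0],0]
    - [[0,-2.5,0],0]
    - [[0,-5,0],0]
    - [[0,-8,0],0]
    - [[0,-11,0],0]
    - [[0,-13,0],0]
    - [[0,-13,0],0]
    - [[0,-13,0],0]

```text
time_s: 8.0
tcp_pos: [0.5333, 0.0589, 0.2781]
eef_rot: [-0.501, 0.497, -0.497, 0.506]
force: [-1.0, -0.3, -2.3]
width: 0.0239
```

Run:
```python
from h import *
to(.5133,.228,.275,-90)
d=cam('top'); P=cloud(d); img=d['image'].astype(int); v,u=np.mgrid[:384,:512]
hsv=cv2.cvtColor(d['image'],cv2.COLOR_RGB2HSV)
# brass boss
m=(hsv[...,0]>12)&(hsv[...,0]<32)&(hsv[...,1]>90)&(u>145)&(u<180)&(v>188)&(v<220)
n,l,st,ce=cv2.connectedComponentsWithStats(m.astype(np.uint8)); i=1+np.argmax(st[1:,4]); print(st[i],ce[i])
for zs in (0.110,0.118):
  pass
pts=np.argwhere(l==i)[:,::-1].astype(np.float32)
e=cv2.fitEllipse(cv2.convexHull(pts)); print(e, ray(d,*e[0],.118))
s=P[(l==i)&(abs(P[...,2]-.118)<.01)]; print(len(s),((s.min(0)+s.max(0))/2).round(4),s.min(0),s.max(0),np.median(s,0))
mh=(P[...,2]<.11)&(u>155)&(u<170)&(v>196)&(v<210); print('hole px',np.c_[u[mh],v[mh],P[mh][:,2].round(3)].tolist(), ray(d,u[mh].mean(),v[mh].mean(),.118))
k=d['image'][175:235,130:240][:,:,::-1]; A=cv2.resize(k,None,fx=7,fy=7,interpolation=cv2.INTER_CUBIC)
cv2.imwrite('pics/c3.png',A[:,:])
dd=cam('side'); B=cv2.resize(dd['image'][130:230,200:290][:,:,::-1],None,fx=6,fy=6,interpolation=cv2.INTER_CUBIC); cv2.imwrite('pics/c4.png',B)
np.save('s.npy',dd['image'])
```

```text
t 8.0 tcp [0.5333 0.0589 0.2781] ang -90.3 tiltdown [ 0.012 -0.005 -1.   ] F [-1.  -0.3 -2.3] w 0.0239 j7 -1.86 -> shift [-16.9    0.2   -2.08] yaw -0.3
[155 196  15  14 130] [161.83846154 202.32307692]
((161.94415283203125, 202.2914276123047), (14.111231803894043, 14.342202186584473), 46.33320999145508) [0.51171693 0.22614981 0.118     ]
89 [0.5134 0.2274 0.1167] [0.49450675 0.20908168 0.10965647] [0.53222994 0.24564905 0.12382738] [0.51392051 0.22772162 0.11613538]
hole px [[156.0, 197.0, 0.098], [157.0, 197.0, 0.098], [166.0, 197.0, 0.102], [167.0, 197.0, 0.102], [168.0, 197.0, 0.098], [169.0, 197.0, 0.097], [156.0, 198.0, 0.098], [167.0, 198.0, 0.104], [168.0, 198.0, 0.108], [169.0, 198.0, 0.096], [156.0, 199.0, 0.102], [168.0, 199.0, 0.102], [169.0, 199.0, 0.1], [160.0, 200.0, 0.107], [161.0, 200.0, 0.107], [162.0, 200.0, 0.1], [163.0, 200.0, 0.095], [167.0, 200.0, 0.11], [168.0, 200.0, 0.102], [169.0, 200.0, 0.104], [160.0, 201.0, 0.098], [161.0, 201.0, 0.09], [162.0, 201.0, 0.084], [163.0, 201.0, 0.073], [164.0, 201.0, 0.073], [168.0, 201.0, 0.102], [169.0, 201.0, 0.107], [159
[... 654 characters left out ...]
], [166.0, 207.0, 0.102], [167.0, 207.0, 0.105], [168.0, 207.0, 0.102], [169.0, 207.0, 0.101], [156.0, 208.0, 0.096], [157.0, 208.0, 0.103], [158.0, 208.0, 0.104], [159.0, 208.0, 0.106], [160.0, 208.0, 0.106], [164.0, 208.0, 0.103], [165.0, 208.0, 0.101], [166.0, 208.0, 0.103], [167.0, 208.0, 0.103], [168.0, 208.0, 0.099], [169.0, 208.0, 0.097], [156.0, 209.0, 0.093], [157.0, 209.0, 0.099], [158.0, 209.0, 0.099], [159.0, 209.0, 0.102], [160.0, 209.0, 0.101], [161.0, 209.0, 0.103], [162.0, 209.0, 0.1], [163.0, 209.0, 0.099], [164.0, 209.0, 0.102], [165.0, 209.0, 0.105], [166.0, 209.0, 0.1], [167.0, 209.0, 0.097], [168.0, 209.0, 0.103], [169.0, 209.0, 0.094]] [0.50688485 0.22134452 0.118     ]
```

View pics/c4.png

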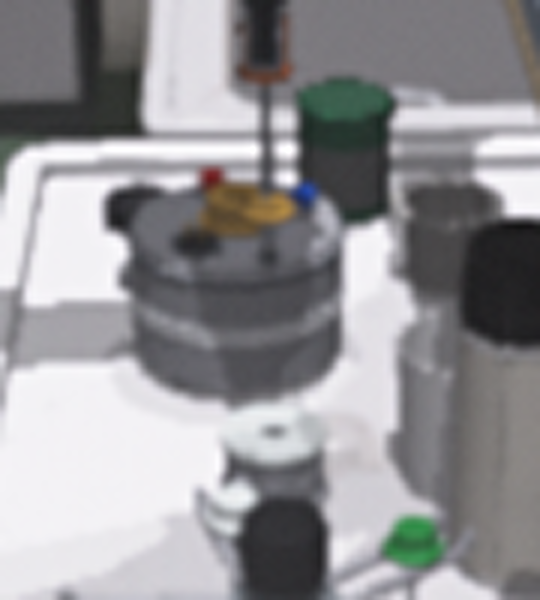

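Emit:
move_arm:
  series:
    - [[-2.5,0,-0.3],0]
    - [[-6,0,-0.8],0]
    - [[-10,0,-1.2],0]
    - [[-13.5,0,-1.7],0]
    - [[-16,0,-2],0]
    - [[-16.9,0,-2],0]
    - [[-16.9,0,-2],0]
    - [[-16.9,0,-2],0]
    - [[-16.9,0,-2],0]

```text
time_s: 8.85
tcp_pos: [0.513, 0.2253, 0.2737]
eef_rot: [-0.498, 0.499, -0.498, 0.505]
force: [-0.6, -0.8, -2.1]
width: 0.0239
```

Run:
```python
from h import *
to(.5143,.2278,.262,-90)
dd=cam('side'); x0,y0=215,125
B=cv2.resize(dd['image'][y0:y0+60,x0:x0+50][:,:,::-1],None,fx=10,fy=10,interpolation=cv2.INTER_CUBIC)
for z,c in ((.118,(255,0,0)),(.15,(0,255,0)),(.2,(0,255,0))):
  p=proj(dd,(.5135,.2275,z)); print(z,p); cv2.circle(B,(int((p[0]-x0+.5)*10),int((p[1]-y0+.5)*10)),3,c,-1)
cv2.imwrite('pics/c5.png',B)
# rod row profile: darkest column between collar and head
g=dd['image'].mean(2)
for r in range(140,175,2): print(r,g[r,228:250].astype(int).tolist())
P=cloud(dd);
```

```text
t 8.85 tcp [0.513  0.2253 0.2737] ang -90.4 tiltdown [ 0.006 -0.008 -1.   ] F [-0.6 -0.8 -2.1] w 0.0239 j7 -2.2 -> shift [-0.26  1.16  0.12] yaw -0.4
0.118 (np.float64(238.0792023628757), np.float64(162.0494947875598))
0.15 (np.float64(237.88935381377803), np.float64(154.3966971551567))
0.2 (np.float64(237.58332776279343), np.float64(142.0607828194416))
140 [216, 220, 224, 224, 224, 223, 225, 227, 219, 147, 82, 104, 122, 124, 124, 125, 122, 123, 124, 123, 122, 124]
142 [212, 218, 223, 224, 224, 224, 226, 229, 218, 147, 81, 104, 123, 125, 125, 125, 124, 124, 123, 124, 124, 123]
144 [207, 215, 223, 225, 225, 225, 221, 201, 148, 95, 79, 94, 114, 128, 126, 123, 123, 124, 124, 123, 123, 114]
146 [206, 216, 223, 224, 224, 217, 183, 133, 108, 100, 97, 104, 118, 127, 134, 131, 126, 125, 124, 126, 120, 89]
148 [216, 220, 222, 224, 224, 225, 226, 224, 211, 144, 75, 97, 184, 215, 217, 208, 197, 194, 195, 195, 183, 120]
150 [226, 227, 228, 232, 231, 231, 232, 234, 228, 180, 104, 100, 193, 225, 223, 219, 218, 221, 222, 225, 216, 146]
152 [157, 157, 157, 158, 158, 156, 157, 159, 158, 139, 90, 71, 
[... 570 characters left out ...]
120, 134, 142, 156, 163, 164, 157, 120, 92]
164 [180, 179, 179, 181, 181, 170, 121, 94, 98, 107, 109, 111, 113, 111, 95, 92, 135, 162, 163, 146, 110, 87]
166 [171, 174, 173, 166, 158, 146, 119, 92, 85, 86, 89, 89, 89, 86, 86, 98, 124, 147, 157, 156, 147, 129]
168 [148, 138, 113, 90, 84, 79, 76, 83, 100, 113, 111, 111, 114, 112, 113, 121, 139, 156, 162, 165, 166, 167]
170 [116, 77, 48, 38, 40, 44, 45, 52, 85, 126, 145, 154, 157, 158, 160, 162, 162, 162, 164, 164, 164, 165]
172 [140, 114, 87, 81, 77, 78, 88, 96, 119, 152, 166, 166, 165, 164, 163, 163, 163, 163, 164, 163, 161, 156]
174 [114, 121, 128, 132, 129, 127, 132, 135, 144, 153, 157, 158, 156, 151, 149, 147, 144, 141, 144, 138, 131, 124]
```

View pics/c5.png

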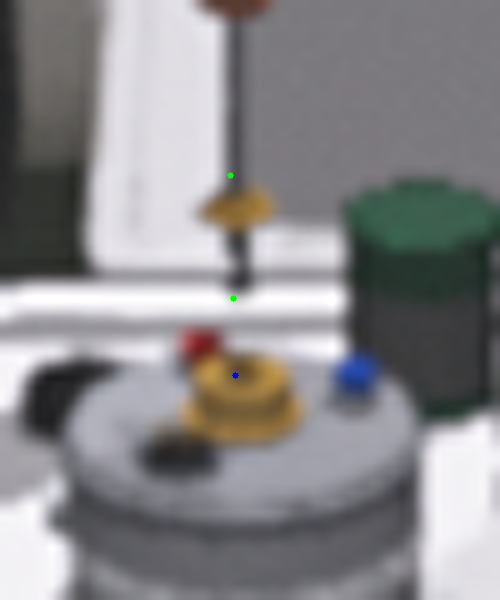

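Emit:
move_arm:
  series:
    - [[-0.31,0.7,0.12],0]
    - [[-0.31,1.4,0.12],0]
    - [[-0.31,1.8,0.12],0]
    - [[-0.31,1.8,0.12],0]
    - [[-0.31,1.8,0.12],0]
    - [[-0.31,1.8,0.12],0]

```text
time_s: 9.4
tcp_pos: [0.5146, 0.2281, 0.256]
eef_rot: [-0.498, 0.498, -0.498, 0.506]
force: [0.1, -0.2, -2.1]
width: 0.0242
```

Run:
```python
from h import *
to(.5143,.2284,.170,-90)
```

```text
t 9.4 tcp [0.5146 0.2281 0.256 ] ang -90.4 tiltdown [ 0.007 -0.007 -1.   ] F [ 0.1 -0.2 -2.1] w 0.0242 j7 -2.21 -> shift [-0.09  8.6  -0.09] yaw -0.4
```

Emit:
move_arm:
  series:
    - [[-0.03,0.6,-0.03],0]
    - [[-0.03,1.2,-0.03],0]
    - [[-0.03,1.8,-0.03],0]
    - [[-0.03,2.4,-0.03],0]
    - [[-0.03,3.0,-0.03],0]
    - [[-0.03,3.0,-0.03],0]
    - [[-0.03,3.0,-0.03],0]

```text
time_s: 9.98
tcp_pos: [0.5142, 0.2281, 0.2254]
eef_rot: [-0.498, 0.499, -0.498, 0.505]
force: [-0.0, 0.5, -1.4]
width: 0.0239
```

Run:
```python
from h import *
to(.5143,.2284,.170,-90)
dd=cam('side'); x0,y0=215,125
B=cv2.resize(dd['image'][y0:y0+60,x0:x0+50][:,:,::-1],None,fx=10,fy=10,interpolation=cv2.INTER_CUBIC)
cv2.imwrite('pics/c6.png',B)
```

```text
t 9.98 tcp [0.5142 0.2281 0.2254] ang -90.4 tiltdown [ 0.006 -0.008 -1.   ] F [-0.   0.5 -1.4] w 0.0239 j7 -2.23 -> shift [-0.07  5.54 -0.02] yaw -0.4
```

View pics/c6.png

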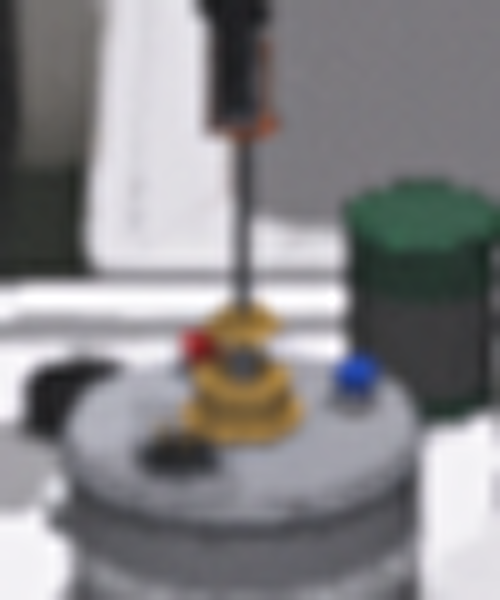

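Emit:
move_arm:
  series:
    - [[-0.01,0.4,0],0]
    - [[-0.01,0.7,0],0]
    - [[-0.01,1.0,0],0]
    - [[-0.02,1.3,0],0]
    - [[-0.02,1.6,0],0]
    - [[-0.03,1.9,0],0]
    - [[-0.03,2.2,0],0]
    - [[-0.04,2.5,0],0]
    - [[-0.04,2.8,0],0]
    - [[-0.05,3.1,0],0]
    - [[-0.05,3.4,0],0]
    - [[-0.06,3.7,0],0]
    - [[-0.06,4.0,0],0]
    - [[-0.06,4.3,0],0]
    - [[-0.07,4.6,0],0]
    - [[-0.07,4.9,0],0]
    - [[-0.07,5.1,0],0]
    - [[-0.07,5.1,0],0]

```text
time_s: 11.53
tcp_pos: [0.5147, 0.2285, 0.1743]
eef_rot: [-0.498, 0.498, -0.498, 0.505]
force: [-0.1, 0.2, -3.0]
width: 0.0243
```

Run:
```python
from h import *
to(.5143,.2284,.170,-90)
```

```text
t 11.53 tcp [0.5147 0.2285 0.1743] ang -90.4 tiltdown [ 0.006 -0.008 -1.   ] F [-0.1  0.2 -3. ] w 0.0243 j7 -2.25 -> shift [ 0.01  0.43 -0.04] yaw -0.4
```

Emit:
move_arm:
  series:
    - [[0,0.1,0],0]
    - [[0,0.2,0],0]
    - [[0,0.3,0],0]
    - [[0,0.4,0],0]
    - [[0,0.45,0],0]
    - [[0,0.45,0],0]

```text
time_s: 12.03
tcp_pos: [0.5151, 0.2286, 0.1703]
eef_rot: [-0.498, 0.498, -0.498, 0.506]
force: [-0.2, 0.1, 2.3]
width: 0.0237
```

Emit:
move_arm:
  series:
    - [[0,0.05,0],0]
    - [[0,0.1,0],0]
    - [[0,0.15,0],0]
    - [[0,0.15,0],0]
    - [[0,0.15,0],0]

```text
time_s: 12.45
tcp_pos: [0.516, 0.2288, 0.1702]
eef_rot: [-0.499, 0.497, -0.498, 0.506]
force: [-0.5, -0.9, 9.1]
width: 0.0241
```

Emit:
move_arm:
  series:
    - [[0,-0.5,0],0]
    - [[0,-1.5,0],0]
    - [[0,-3,0],0]
    - [[0,-5,0],0]
    - [[0,-7,0],0]
    - [[0,-9,0],0]
    - [[0,-10.3,0],0]
    - [[0,-10.3,0],0]
    - [[0,-10.3,0],0]

```text
time_s: 13.2
tcp_pos: [0.5151, 0.2296, 0.2736]
eef_rot: [-0.499, 0.497, -0.498, 0.506]
force: [-0.9, -0.1, -2.8]
width: 0.0242
```

Run:
```python
from h import *
to(.385,-.243,.275,-90)
dd=cam('side'); x0,y0=215,115
B=cv2.resize(dd['image'][y0:y0+60,x0:x0+50][:,:,::-1],None,fx=10,fy=10,interpolation=cv2.INTER_CUBIC)
cv2.imwrite('pics/c7.png',B)
```

```text
t 13.2 tcp [0.5151 0.2296 0.2736] ang -90.4 tiltdown [ 0.01  -0.006 -1.   ] F [-0.9 -0.1 -2.8] w 0.0242 j7 -2.21 -> shift [ 4.736e+01  3.000e-02 -1.264e+01] yaw -0.4
```

View pics/c7.png

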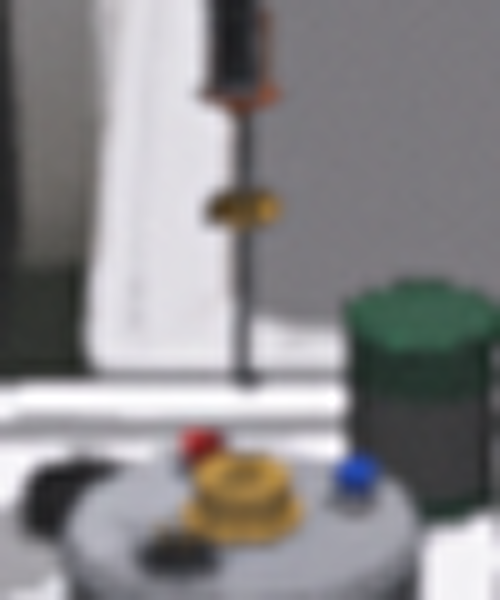

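Emit:
move_arm:
  series:
    - [[2,0,-0.5],0]
    - [[5,0,-1.3],0]
    - [[9,0,-2.4],0]
    - [[13,0,-3.5],0]
    - [[17,0,-4.5],0]
    - [[21,0,-5.6],0]
    - [[25,0,-6.7],0]
    - [[29,0,-7.7],0]
    - [[33,0,-8.8],0]
    - [[37,0,-9.9],0]
    - [[41,0,-10.9],0]
    - [[44,0,-11.7],0]
    - [[46,0,-12.3],0]
    - [[47.3,0,-12.6],0]
    - [[47.3,0,-12.6],0]
    - [[47.3,0,-12.6],0]
    - [[47.3,0,-12.6],0]

```text
time_s: 14.67
tcp_pos: [0.3847, -0.2417, 0.2741]
eef_rot: [-0.498, 0.498, -0.498, 0.505]
force: [-0.8, 0.5, -2.2]
width: 0.0239
```

Run:
```python
from h import *
to(.385,-.243,.162,-90)
```

```text
t 14.67 tcp [ 0.3847 -0.2417  0.2741] ang -90.4 tiltdown [ 0.007 -0.006 -1.   ] F [-0.8  0.5 -2.2] w 0.0239 j7 -1.15 -> shift [ 0.07 11.21 -0.05] yaw -0.4
```

Emit:
move_arm:
  series:
    - [[0.1,2,0],0]
    - [[0.1,4.5,0],0]
    - [[0.1,7,0],0]
    - [[0.1,9,0],0]
    - [[0.1,10.5,0],0]
    - [[0.1,11.2,0],0]
    - [[0.1,11.2,0],0]
    - [[0.1,11.2,0],0]
    - [[0.1,11.2,0],0]

```text
time_s: 15.42
tcp_pos: [0.3864, -0.2433, 0.163]
eef_rot: [-0.499, 0.498, -0.498, 0.505]
force: [-0.2, 0.2, -1.5]
width: 0.024
```

Run:
```python
from h import *
to(.4625,-.243,.162,-90)
dd=cam('side'); x0,y0=200,205
B=cv2.resize(dd['image'][y0:y0+75,x0:x0+80][:,:,::-1],None,fx=8,fy=8,interpolation=cv2.INTER_CUBIC)
cv2.imwrite('pics/c8.png',B)
```

```text
t 15.42 tcp [ 0.3864 -0.2433  0.163 ] ang -90.4 tiltdown [ 0.009 -0.007 -1.   ] F [-0.2  0.2 -1.5] w 0.024 j7 -1.14 -> shift [-0.08  0.16  7.61] yaw -0.4
```

View pics/c8.png

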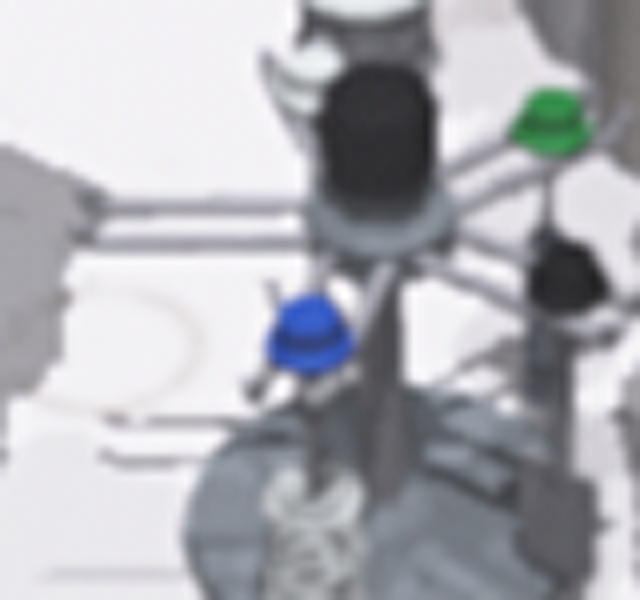

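Emit:
move_arm:
  series:
    - [[-0.02,0,0.5],0]
    - [[-0.03,0.05,1.2],0]
    - [[-0.04,0.05,1.9],0]
    - [[-0.04,0.05,2.6],0]
    - [[-0.04,0.05,3.3],0]
    - [[-0.04,0.05,4.0],0]
    - [[-0.04,0.05,4.4],0]
    - [[-0.04,0.05,4.4],0]
    - [[-0.04,0.05,4.4],0]

```text
time_s: 16.22
tcp_pos: [0.4304, -0.2432, 0.1628]
eef_rot: [-0.499, 0.498, -0.498, 0.505]
force: [0.4, -0.2, -1.5]
width: 0.0238
```

Run:
```python
from h import *
to(.4625,-.243,.162,-90)
d=cam('top'); save(d,'t9.png'); d2=cam('side')
A=cv2.resize(d['image'][180:230,295:345],(400,400),interpolation=cv2.INTER_CUBIC)
B=cv2.resize(d2['image'][215:265,190:240],(400,400),interpolation=cv2.INTER_CUBIC)
cv2.imwrite('pics/c9.png',np.hstack([A,B])[:,:,::-1])
```

```text
t 16.22 tcp [ 0.4304 -0.2432  0.1628] ang -90.4 tiltdown [ 0.008 -0.007 -1.   ] F [ 0.4 -0.2 -1.5] w 0.0238 j7 -1.17 -> shift [-0.04  0.11  3.21] yaw -0.4
```

View pics/c9.png

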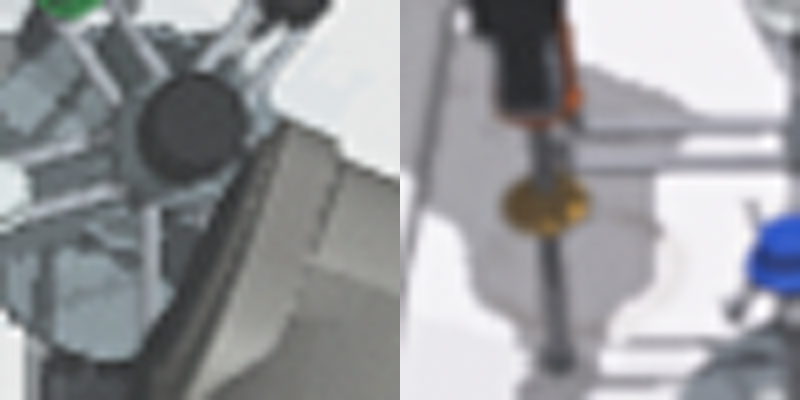

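Emit:
move_arm:
  series:
    - [[-0.02,0,0.5],0]
    - [[-0.03,0,1.0],0]
    - [[-0.03,0,1.6],0]
    - [[-0.03,0,2.2],0]
    - [[-0.03,0,2.8],0]
    - [[-0.03,0,3.2],0]
    - [[-0.03,0,3.3],0]
    - [[-0.03,0,3.3],0]

```text
time_s: 16.98
tcp_pos: [0.4633, -0.2432, 0.163]
eef_rot: [-0.499, 0.498, -0.498, 0.505]
force: [-0.2, 0.6, -1.9]
width: 0.0242
```

Run:
```python
from h import *
to(.4630,-.243,.1482,-90)
```

```text
t 16.98 tcp [ 0.4633 -0.2432  0.163 ] ang -90.4 tiltdown [ 0.008 -0.007 -1.   ] F [-0.2  0.6 -1.9] w 0.0242 j7 -1.2 -> shift [-0.03  1.48 -0.04] yaw -0.4
```

Emit:
move_arm:
  series:
    - [[-0.02,0.4,0],0]
    - [[-0.02,0.8,0],0]
    - [[-0.02,1.2,0],0]
    - [[-0.02,1.4,-0.02],0]
    - [[-0.02,1.5,-0.02],0]
    - [[-0.02,1.55,-0.02],0]
    - [[-0.02,1.55,-0.02],0]
    - [[-0.02,1.55,-0.02],0]

```text
time_s: 17.65
tcp_pos: [0.4634, -0.2431, 0.1476]
eef_rot: [-0.499, 0.498, -0.498, 0.505]
force: [-0.6, -0.0, -1.3]
width: 0.0242
```

Emit:
move_arm:
  series:
    - [[0,0.05,0],0]
    - [[0,0.1,0],0]
    - [[0,0.15,0],0]
    - [[0,0.15,0],0]
    - [[0,0.15,0],0]

```text
time_s: 18.07
tcp_pos: [0.4637, -0.2436, 0.1472]
eef_rot: [-0.499, 0.498, -0.497, 0.506]
force: [-3.1, 0.2, 7.4]
width: 0.0239
```

Emit:
move_arm:
  series:
    - [[0,-0.05,0],0]
    - [[0,-0.08,0],0]
    - [[0,-0.08,0],0]
    - [[0,-0.08,0],0]
    - [[0,-0.08,0],0]
    - [[0,-0.08,0],0]
    - [[0,-0.08,0],0]
  grip: 5.5

```text
time_s: 18.65
tcp_pos: [0.4637, -0.2435, 0.1479]
eef_rot: [-0.499, 0.498, -0.497, 0.506]
force: [0.3, 0.5, -0.1]
width: 0.0552
```

Emit:
move_arm:
  series:
    - [[0,-1,0],0]
    - [[0,-3,0],0]
    - [[0,-6,0],0]
    - [[0,-9,0],0]
    - [[0,-12,0],0]
    - [[0,-12,-4],0]
    - [[0,-12,-8],0]
    - [[0,-12,-12],0]
    - [[0,-12,-12],0]
    - [[0,-12,-12],0]

```text
time_s: 19.48
tcp_pos: [0.3408, -0.2421, 0.2676]
eef_rot: [-0.498, 0.497, -0.498, 0.507]
force: [0.5, 0.1, 0.5]
width: 0.0546
```

Run:
```python
from h import *
to(.4630,-.243,.1482,-90)
d=cam('top'); d2=cam('side'); P=cloud(d); z=P[...,2]
m=(z>.150)&(z<.20)&(abs(P[...,0]-.463)<.03)&(abs(P[...,1]+.243)<.03)
q=P[m]; print(len(q),((q.min(0)+q.max(0))/2).round(4),np.median(q,0).round(4), q[:,2].max())
A=cv2.resize(d['image'][170:235,285:350],(400,400),interpolation=cv2.INTER_CUBIC)
B=cv2.resize(d2['image'][200:270,190:260],(400,400),interpolation=cv2.INTER_CUBIC)
cv2.imwrite('pics/c10.png',np.hstack([A,B])[:,:,::-1])
```

```text
t 19.48 tcp [ 0.3408 -0.2421  0.2676] ang -90.5 tiltdown [ 0.011 -0.008 -1.   ] F [0.5 0.1 0.5] w 0.0546 j7 -1.12 -> shift [-0.12 12.07 12.1 ] yaw -0.5
77 [ 0.4636 -0.2431  0.1663] [ 0.463  -0.2422  0.1715] 0.1803012032015885
```

View pics/c10.png

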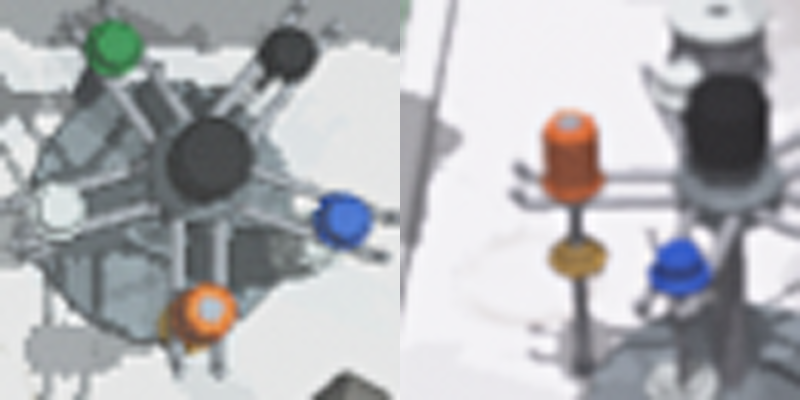

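```bash
python3 -c "
from h import *
print(order.job_done()); print(status.sense()['time_s'])"
```

```text
the job is handed in; nothing more can be done
None
the job is handed in; nothing more can be done
```

The gauge is hanging in the empty fork, the fork faces the robot, and the job is handed in at about 19.6 s of the 64 s. The hand-in gave no verdict.

**What I did**
- **Carousel:** I turned it by its knob about 77° clockwise, so the empty fork points straight towards the robot.
- **Depth mark:** I lifted the gauge out of the pot and lowered it slowly into the pocket until it stopped. The tool's height stopped changing at a gauge-foot height of about 0.048 m. The vertical force rose to about 9 N, well under the 40 N limit.
- **Hanging:** I carried the gauge to the fork, slid it in from the open end without side contact, and lowered it until the shoulder met the wires. Then I let go and backed away.

**Last checks**
- **Gauge position:** the head centre is at (0.4636, -0.2431), about 2 mm from the estimated seat (0.462, -0.243). The gauge looks upright in both camera views.
- **Fork direction:** both wires run straight along x, so the turn is within the tolerance. This was measured just after turning and looked unchanged in the last view.
- **Collar:** its joint value was never measured directly. After the pocket, a rough pixel estimate put its underside 65–70 mm above the foot; the mark is at 70 mm. It still looked right in the last view, but I can't confirm it to within 3 mm.
- **Gripper and bystanders:** the gripper is open and clear of everything. I did not re-measure the bystanders, but the arm's path stayed away from all of them.

No check failed. The side camera's calibration was about 3 mm off in x, so I lined the gauge up with the pocket directly in the image.

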